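# Level the scale stand and hold it down

### The arm

A 6-joint arm with a two-finger parallel gripper is mounted at the origin on a cart in front of the work surface, level with it; the furniture and walls round the work are solid. World frame = base frame: x ahead of the robot, y to its left, z up, the work surface at z = 0. Lengths are in m, angles in rad, forces in N, time in s.
With the tool pointing down it reaches from about 0.275 to 0.75 m from the base axis. Payload 10.2 kg.
Tool frame: the origin (TCP) lies midway between the tips of the shut fingers; the grasp point (between the pads) lies 19 mm behind it (arm.grip_point_offset is the distance from the TCP to the grasp point, in m); z points along the fingers, y is the line along which they close (so a half turn about z gives the same grasp; the last joint's range is limited). The gripper opens to 88 mm and grips with 3 to 60 N. Pads are 18 mm wide; open, the fingers measure 123 mm over their backs; the gripper's body (75 mm by 187 mm) begins 45 mm behind the grasp point.
Start: joints at [-1.499, 0.313, 1.498, -0, 1.331, -0.223], TCP at [0.153, -0.502, 0.239] pointing down, gripper open.
Joint ranges: [-2.94, 2.94], [-0.97, 2.17], [0.19, 2.56], [-1.23, 4.37], [0.02, 3.11], [-2.88, 2.88]. Speed limits (rad/s): [2.39, 2.39, 3.01, 3.14, 3.14, 3.14].

### API

Orientations are given as a unit quaternion [w, x, y, z].
In Python, from rig import state, vision, workorder, arm gives the robot as it stands.
- The arm moves only by the shell command python3 -m handwheel 'ROWS' [OPENING]. ROWS is JSON, a list that holds one entry, the list of rows, each a list of 4 numbers: the shift along the tool's x, y, z in m, then the turn about the tool's z in rad. A call has 1 to 8 rows; each row is the pose to reach, as a shift and turn from the pose commanded when the call began, along the tool's axes at that moment; what a row does not reach only later rows make up. A row lasts 1/10 s, in which the tool goes at most 50 mm and 8.59 degrees, less where a joint would pass 70% of its speed; a pose out of reach is approached as far as the arm can. A call with a gripper value outside its range is refused whole. OPENING is the finger opening in m, from 0 to 0.0881, set as the call begins (- or left out, the last holds). The fingers move at their own pace and stop on an object; the grip force is fixed at half the most. Time passes only in rows, so rows that repeat a pose let the fingers close. It gives the time, the measured TCP pose, the force, the opening and the grip force at its end, in the units of the state.
- state(): the state, without advancing time (a new reading comes with each control period).
- vision.get_image(name): name is "side" or "top"; returns the picture (400x640x3 uint8, blue, green, red); there is no depth.
- vision.camera_info(name): a dict with "vertical_fov" (degrees; the focal length in pixels is half the picture's height over the tangent of half this angle, whatever the lens; pixels are square), "cx", "cy" (the principal point, pixels), "R" (3x3) and "t" (3): a world point X has camera coordinates R X + t. Camera axes: x right, y down, z forward; pixel columns grow to the right and rows downward; lengths in m; the calibration is good to about 2 mm. A picture is of the moment at which its call begins. camera_info takes no time and is no camera call.
- workorder.close_job(): hands the job in; it is judged then, once.
The state is a dict: "time_s": time; "joints": joint angles; "joint_vel": joint speeds; "tau": joint torques, N m; "position": TCP position; "ee_rot": TCP orientation; "force": force on the tool from outside, world axes, zero at the start; "torque": the same for the moment, N m; "width": finger opening in m; "grasp_force": force on a finger pad.
Only numpy, scipy, OpenCV 4.12 (cv2) and the standard library are available. Lean on these libraries where they do the work, as an engineer would, in place of code of your own. Each camera call takes 0.05 s, during which the arm holds its last target. There are 200 camera calls.

### The job

The kitchen scale stands on a levelling stand. Swing the hasp up off the stand's foot wheel and fold it fully back to the left, then press the wheel down until its foot is firmly on its seat and, by turning it, bring the bubble of the spirit level midway between its two lines. Finish while still holding the wheel pressed down with the bubble centred, so that a colleague can tighten the lock nut; leave the things standing round about where they are.

Things in the scene. Friction and masses are not known exactly. Their poses are not given: they have to be found in the camera images.
- plate_front (a point): Point on the upper face of the stand's aluminium top plate (300 x 240 x 8 mm), on the axis of the foot wheel, midway across the plate, 42 mm behind its front edge. x axis to the rear of the stand (away from the robot at yaw 0), y to its left, z square to the plate. The stand is fixed. The plate tilts about a hinge 248 mm behind this point.
- foot_lift (a joint): How far the springs have lifted the plate's front off the foot's seat, rad: 0.06 when nobody presses, 0 when the foot is firmly seated. Pressing the wheel straight down takes about 4 N to start and 8 to 9 N to seat it fully (15 mm of travel); 12 to 15 N holds it well. Let go, it rises again. Each 5 N more sinks the foot a little (bubble 1 mm to the rear).
- wheel_head (a point): Foot wheel: black knurled round head, 36 mm in diameter, 11 to 42 mm above the plate, on a flange 56 mm in diameter whose upper face is 11 mm above the plate. This point: on its axis, 30 mm above the plate; z up. Pinch the head from above at any yaw; fingertips may push down on the flange. Clear for 55 mm all round once the hasp is open.
- bubble (a joint): Bubble (white, 16 mm long), m from the vial's middle: 0 centred, + to the rear (rear too high), - to the front (front too high, as while not pressed); ends at +-0.018. With the plate seated it starts on the + side. Turning the wheel clockwise seen from above raises the front (5 mm per rad): bubble moves 12 mm to the front per rad; 0.7 to 1.7 rad are needed. Settles in 2 s.
- vial_mid (a point): Top of the vial, at its middle: glass tube 80 mm long and 21 mm thick along the stand's x axis on the right rear part of the plate, between end blocks, with two black lines round it 23 mm apart; the bubble is centred when it is midway between them.
- hasp (a joint): Hinge of the steel hasp, rad: 0 when it lies over the wheel and on its catch, so that the wheel cannot be reached; grows as it swings up and over to the left; past about 1.3 it falls on by itself, to its stop at 2.7, where it lies folded back to the left, about level.
- hasp_hinge (a point): Middle of the hasp's hinge line, at the left side of the wheel (75 mm left of the wheel's axis, 10 mm above the plate). The hinge line runs along this point's x axis (front to rear of the stand).
- hasp_pin (a point): Middle of the grip pin on the free (right) end of the hasp: steel, 12 mm in diameter, 32 mm long along the hinge line (x axis); closed, 122 mm to the right of the hinge and 54 mm above it. The strap is 22 mm wide, its top 14 mm below the pin's middle. Pinch the pin over its two ends (32 mm) from above, astride the strap; it turns in the grip as the hasp swings.
- wheel: The foot wheel (head, flange and screw) as a body; origin on its axis in the plate's upper face. It is stiff to turn (0.15 N m) and stays where it is turned.
- scale: Kitchen scale, 195 x 155 x 24 mm, fixed on the plate, its front edge 58 mm behind the wheel's axis; origin at the centre of its underside.
- spice_jar: Bystander: spice jar, 45 mm in diameter, 106 mm tall, standing; origin at its foot. Leave it alone.
- probe: Bystander: hand thermometer 165 x 52 x 22 mm lying on the worktop; origin at its underside. Leave it alone.
- canister: Bystander: steel canister, 70 mm in diameter, 120 mm tall, standing; origin at its foot. Leave it alone.

How it is judged:
On the way, in this order (a step that is already met when the one before it is completed fails the run):
1. the hasp is folded back to the left, off the wheel (value of joint hasp above 2 rad), for 0.2 s.
2. the wheel is pressed down and its foot is on the seat (value of joint foot_lift below 0.006 rad and contact force between the fingers and wheel above 4 N), for 0.2 s.
At the end, for the whole second after the job is handed in: The hasp is folded back (beyond 2.0 rad), the fingers press on the wheel (over 4 N), the foot is on its seat (plate lifted less than 0.006 rad), the bubble is within 3 mm of the middle of the vial, the plate is level within 0.006 rad, and the wheel is at rest (all of step 2 and value of joint hasp above 2 rad and value of joint bubble between -0.003 and 0.003 m and angle between plate_front's own z axis and vertical below 0.006 rad and linear speed of wheel below 0.01 m/s and angular speed of wheel below 0.1 rad/s); the arm keeps its last pose, push and grip.
It fails at once if the spice jar is moved more than 30 mm (distance of spice_jar from where it was at the start of the episode above 0.03 m).
It fails at once if the probe is moved more than 30 mm (distance of probe from where it was at the start of the episode above 0.03 m).
It fails at once if the canister is moved more than 30 mm (distance of canister from where it was at the start of the episode above 0.03 m).
It also fails if it takes over 54 s, if anything falls off the work surface, if the arm or the gripper's body presses on something with over 40 N, if the wrist force passes 120 N, or if a joint passes its speed limit or range.

## Working session

There is one attempt and no reset: what is moved stays moved. The work goes in short steps, Python scripts to look and compute and a shell command to move; the robot and the scene stay as the last step left them, time stands still between calls to the robot, and variables do not carry over. Pictures are saved under pics/ and viewed, at most 10 in all, crops included, and the job is handed in when it is done.

```bash
mkdir -p pics; python3 - <<'E'
from rig import state, vision, workorder, arm
import cv2
for n in("side","top"):
    i=vision.camera_info(n);print(n,i)
    cv2.imwrite(f"pics/{n}0.png",vision.get_image(n))
s=state();print(s["time_s"],s["position"],s["ee_rot"],s["width"])
E
```

```text
side {'vertical_fov': 42.685509414424004, 'cx': 316.26252305379194, 'cy': 198.60592088793226, 'R': array([[-0.84925015, -0.52738344, -0.02531597],
       [-0.20425721,  0.37237551, -0.90532617],
       [ 0.48688107, -0.76367741, -0.42396183]]), 't': array([0.62712025, 0.1497434 , 0.92626526])}
top {'vertical_fov': 48.44290478558177, 'cx': 321.99671271266186, 'cy': 207.25152415099734, 'R': array([[-0.02647985, -0.9996356 ,  0.00524181],
       [-0.9925811 ,  0.02566979, -0.11884369],
       [ 0.11866583, -0.00834988, -0.99289914]]), 't': array([0.18760056, 0.59848039, 1.15524393])}
0.1 [ 0.15251195 -0.50216405  0.23824342] [-5.29071232e-04  9.89157993e-01  1.46854291e-01  4.01710478e-05] 0.08822193342320164
```

View pics/side0.png

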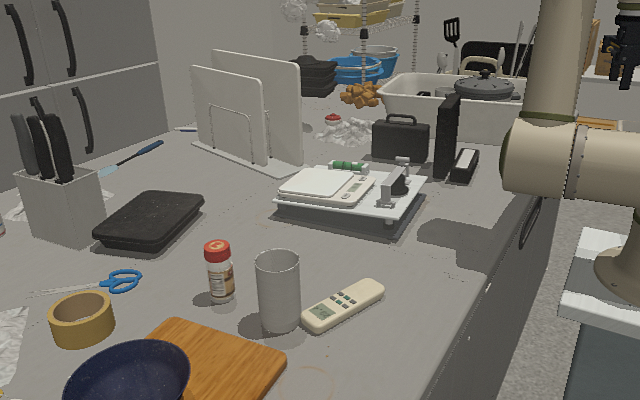

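View pics/top0.png

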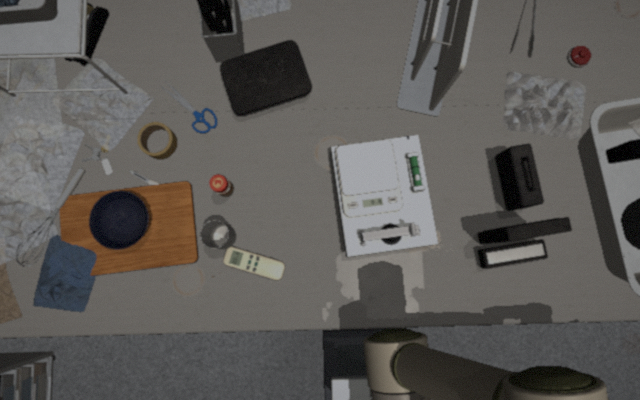

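```bash
cat > h.py <<'E'
import numpy as np, cv2
from rig import state, vision
def P(n):
    i=vision.camera_info(n); f=200/np.tan(np.radians(i["vertical_fov"]/2))
    K=np.array([[f,0,i["cx"]],[0,f,i["cy"]],[0,0,1]]); return K@np.c_[i["R"],i["t"]]
def tri(s,t):
    X=cv2.triangulatePoints(P("side"),P("top"),np.float64(s),np.float64(t)).ravel(); return X[:3]/X[3]
def proj(n,X):
    u=P(n)@np.r_[X,1]; return u[:2]/u[2]
def ray(n,p,z):
    M=P(n); A=M[:,:2]; b=M[:,2]*z+M[:,3]; H=np.c_[A,b]; x=np.linalg.solve(H,[*p,1]); return np.r_[x[:2]/x[2],z]
def crops(name,a,b,k=5):
    # a: side box x,y,w,h ; b: top box
    o=[]
    for n,(x,y,w,h) in (("side",a),("top",b)):
        c=cv2.resize(vision.get_image(n)[y:y+h,x:x+w],None,fx=k,fy=k,interpolation=cv2.INTER_CUBIC)
        for q in range(-x%10,w,10): cv2.putText(c,str(x+q),(q*k,8),0,.3,(0,0,255)); cv2.line(c,(q*k,10),(q*k,16),(0,0,255))
        for q in range(-y%10,h,10): cv2.putText(c,str(y+q),(0,q*k+4),0,.3,(0,0,255)); cv2.line(c,(20,q*k),(26,q*k),(0,0,255))
        o.append(c)
    H=max(c.shape[0] for c in o)
    o=[cv2.copyMakeBorder(c,0,H-c.shape[0],0,0,0) for c in o]
    cv2.imwrite(name,np.hstack(o))
E
python3 - <<'E'
from h import *
crops("pics/c1.png",(355,145,75,90),(345,180,85,90))
E
```

```text
(no output)
```

View pics/c1.png

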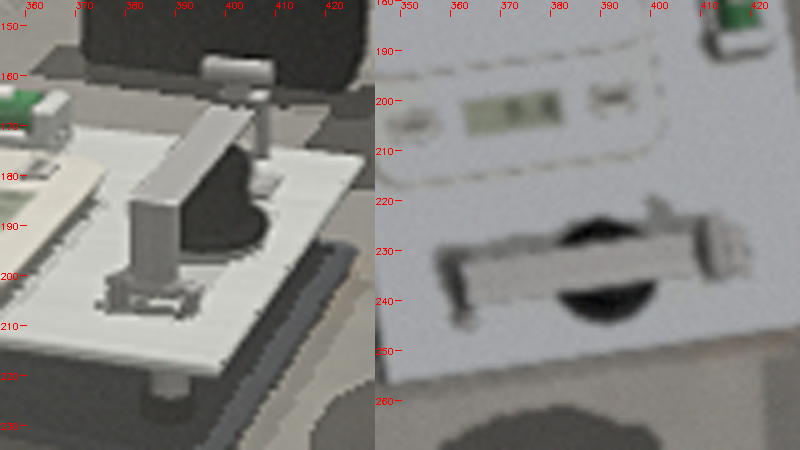

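```bash
python3 - <<'E'
from h import *
np.set_printoptions(precision=4,suppress=True)
for t in((411,229.5),(414,229)):
    X=tri((401,158.5),t);print("pin",X,proj("side",X),proj("top",X))
X=tri((387,205),(360,238));print("hinge",X,proj("side",X),proj("top",X))
for z in(.07,.08,.09): print("flange",ray("top",(390,233.5),z), "L",ray("top",(380,233.5),z))
# plate corners top: front-left, front-right, rear-right, rear-left
tc=[(347.5,257),(438,243),(419,136),(330,146)]
sc={0:(398,219),1:(426,176)}
for k in sc: print("corner",k,tri(sc[k],tc[k]))
for c in tc: print(ray("top",c,.08))
E
```

```text
pin [ 0.5331 -0.0437  0.1279] [401.5883 158.5142] [410.6979 228.8384]
pin [ 0.5354 -0.0514  0.125 ] [401.9498 158.5208] [413.5095 227.9273]
hinge [0.5146 0.0749 0.0651] [386.1006 204.9596] [360.4212 238.8918]
flange [ 0.5262 -0.0016  0.07  ] L [0.5269 0.0242 0.07  ]
flange [ 0.5257 -0.      0.08  ] L [0.5263 0.0256 0.08  ]
flange [0.5251 0.0016 0.09  ] L [0.5258 0.027  0.09  ]
corner 0 [0.4703 0.11   0.0585]
corner 1 [ 0.5004 -0.1261  0.0612]
[0.4688 0.1108 0.08  ]
[ 0.4982 -0.1216  0.08  ]
[ 0.7799 -0.0878  0.08  ]
[0.7588 0.147  0.08  ]
```

```bash
cat > go.py <<'E'
import sys
from h import *
from scipy.spatial.transform import Rotation as R
np.set_printoptions(precision=4,suppress=True)
# go.py x y z phi : needed tool shift+turn for TCP goal
s=state(); q=s["ee_rot"]; M=R.from_quat([q[1],q[2],q[3],q[0]]).as_matrix()
phi=np.arctan2(M[1,0],M[0,0]); g=np.array([float(v) for v in sys.argv[1:]])
print("t",s["time_s"],"pos",np.array(s["position"]),"phi %.3f"%phi,"tilt",M[:,2],"j",np.array(s["joints"]),"F",np.array(s["force"]),"w",s["width"],s["grasp_force"])
if len(g): print("shift",M.T@(g[:3]-s["position"]),"turn",-(g[3]-phi))
E
python3 -m handwheel '[[[0,0,-0.05,0],[0,0,-0.1,0],[0.25,-0.16,-0.1,-0.75],[0.25,-0.16,-0.1,-0.75],[0.25,-0.16,-0.1,-0.75],[0.25,-0.16,-0.1,-0.75],[0.25,-0.16,-0.1,-0.75],[0.25,-0.16,-0.1,-0.75]]]' 0.06
python3 go.py 0.532 -0.047 0.20 1.695
```

```text
time_s: 1.0
position: [0.3462, -0.2747, 0.3388]
ee_rot: [0.0, 0.866, 0.501, 0.0]
force: [0.1, 0.2, -0.2]
width: 0.0599
grasp_force: 0.0
t 1.0 pos [ 0.3462 -0.2747  0.3388] phi 1.049 tilt [ 0.0002 -0.0001 -1.    ] j [-0.9371  0.0692  1.5356  0.0001  1.5366 -0.4155] F [ 0.1349  0.244  -0.2424] w 0.05994857584920864 0.0
shift [0.29   0.0476 0.1388] turn -0.6457947207541439
```

```bash
python3 -m handwheel '[[[0.29,0.048,0,-0.646],[0.29,0.048,0,-0.646],[0.29,0.048,0,-0.646],[0.29,0.048,0,-0.646],[0.29,0.048,0.05,-0.646],[0.29,0.048,0.1,-0.646],[0.29,0.048,0.138,-0.646],[0.29,0.048,0.138,-0.646]]]' 0.06
python3 go.py 0.532 -0.047 0.106 1.695
python3 - <<'E'
from h import *
crops("pics/c2.png",(345,100,80,110),(380,190,75,70))
E
```

```text
time_s: 1.8
position: [0.5316, -0.0482, 0.1968]
ee_rot: [-0.002, 0.663, 0.749, -0.001]
force: [0.2, 0.2, -0.4]
width: 0.06
grasp_force: 0.0
t 1.8 pos [ 0.5316 -0.0482  0.1968] phi 1.693 tilt [-0.0048  0.0017 -1.    ] j [-0.3101  0.3702  1.5307  0.0001  1.2457 -0.4318] F [ 0.2188  0.1875 -0.385 ] w 0.06003133631294646 0.0
shift [0.0009 0.001  0.0908] turn -0.002484485730198438
```

View pics/c2.png

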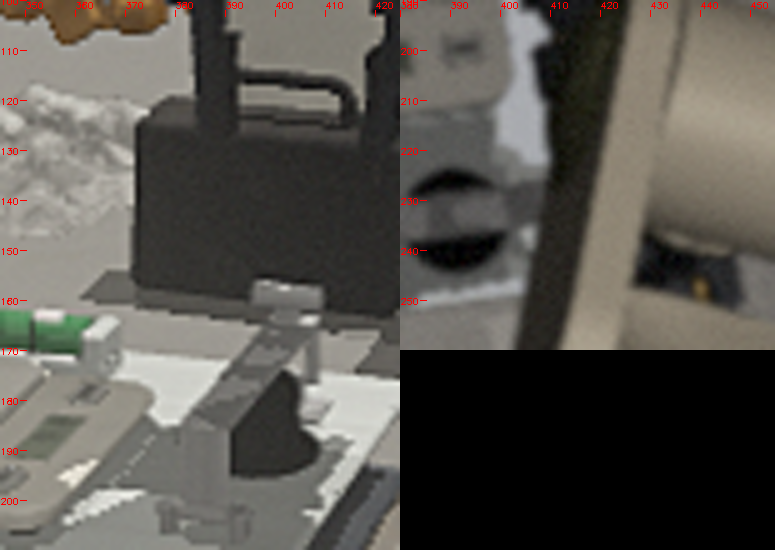

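```bash
python3 -m handwheel '[[[0,0.001,0.04,0],[0,0.001,0.07,0],[0,0.001,0.09,0],[0,0.001,0.09,0]]]' 0.06
python3 -m handwheel '[[[0,0,0,0],[0,0,0,0],[0,0,0,0],[0,0,0,0],[0,0,0,0]]]' 0.025
python3 go.py
```

```text
time_s: 2.3
position: [0.5328, -0.0502, 0.1102]
ee_rot: [-0.001, 0.664, 0.748, -0.001]
force: [-0.6, 0.0, -0.1]
width: 0.0602
grasp_force: 0.0
time_s: 2.8
position: [0.5332, -0.05, 0.1113]
ee_rot: [0.0, 0.663, 0.748, -0.0]
force: [-4.8, -1.6, 4.2]
width: 0.0312
grasp_force: 30.0
t 2.8 pos [ 0.5332 -0.05    0.1113] phi 1.691 tilt [-0.0003 -0.0006 -1.    ] j [-0.3122  0.4698  1.6274 -0.0007  1.0444 -0.432 ] F [-4.8246 -1.6457  4.172 ] w 0.03120582431568151 30.00009568561154
```

```bash
python3 -m handwheel '[[[0.0095,0,-0.018,0],[0.021,0,-0.034,0],[0.036,0,-0.048,0],[0.052,0,-0.059,0],[0.07,0,-0.069,0],[0.0885,0,-0.075,0],[0.108,0,-0.079,0],[0.108,0,-0.079,0]]]'
python3 go.py
```

```text
time_s: 3.6
position: [0.5228, 0.0592, 0.1907]
ee_rot: [0.003, 0.663, 0.749, 0.003]
force: [12.8, 0.1, -6.7]
width: 0.0313
grasp_force: 30.0
t 3.6 pos [0.5228 0.0592 0.1907] phi 1.692 tilt [ 0.0083  0.0006 -1.    ] j [-0.1108  0.3531  1.5722  0.0016  1.2081 -0.233 ] F [12.7823  0.0867 -6.6912] w 0.03134694928901675 29.999063909053802
```

```bash
python3 -m handwheel '[[[0.02,0.001,0,0],[0.04,0.002,0.002,0],[0.059,0.002,0.007,0],[0.083,0.002,0.019,0],[0.083,0.002,0.019,0]]]'
python3 -m handwheel '[[[0,0,0,0],[0,0,0,0],[0,0,0,0],[0,0,-0.03,0],[0,0,-0.06,0],[0,0,-0.08,0],[0,0,-0.08,0]]]' 0.07
python3 go.py 0.524 0.0005 0.22 1.69
python3 - <<'E'
from h import *
crops("pics/c3.png",(320,130,90,110),(335,190,70,80),4)
E
```

```text
time_s: 4.1
position: [0.5124, 0.1421, 0.1702]
ee_rot: [0.0, 0.663, 0.749, 0.001]
force: [1.0, 2.0, 3.3]
width: 0.0314
grasp_force: 30.0
time_s: 4.8
position: [0.5134, 0.1397, 0.2533]
ee_rot: [0.002, 0.664, 0.748, 0.002]
force: [0.4, 0.4, -0.2]
width: 0.0702
grasp_force: 0.0
t 4.8 pos [0.5134 0.1397 0.2533] phi 1.690 tilt [ 0.005   0.0002 -1.    ] j [ 0.0453  0.3155  1.4557  0.      1.3654 -0.0741] F [ 0.3999  0.3536 -0.2028] w 0.0701685554316604 0.0
shift [-0.1394 -0.0062  0.0333] turn 0.00011112605261232034
```

View pics/c3.png

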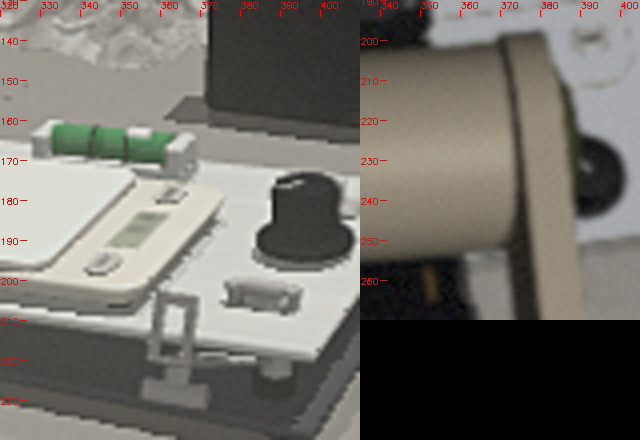

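```bash
python3 - <<'E'
from h import *
np.set_printoptions(precision=4,suppress=True)
X=tri((394.5,190),(390,233.5));print(X,proj("side",X),proj("top",X))
for d in((.524,.0005),(.524,-.003),(.528,0)):
  print(d,proj("side",(*d,.072)),proj("side",(*d,.103)),proj("top",(*d,.072)))
E
```

```text
[ 0.5279 -0.0014  0.0671] [395.0337 190.0161] [389.7382 232.9373]
(0.524, 0.0005) [396.3555 188.6916] [396.9279 175.9467] [389.3475 234.3404]
(0.524, -0.003) [396.9892 188.1361] [397.5675 175.4147] [390.7031 234.3048]
(0.528, 0) [394.8025 188.2662] [395.3558 175.5424] [389.4721 232.7844]
```

```bash
python3 go.py 0.528 -0.001 0.16 1.69
python3 -m handwheel '[[[-0.05,-0.001,0,0],[-0.1,-0.002,0,0],[-0.141,-0.003,0,0],[-0.141,-0.003,0.04,0],[-0.141,-0.003,0.09,0],[-0.141,-0.003,0.092,0],[-0.141,-0.003,0.092,0]]]' 0.058
python3 go.py 0.528 -0.001 0.08 1.69
python3 - <<'E'
from h import *
crops("pics/c4.png",(325,110,90,110),(375,200,40,60),5)
E
```

```text
t 4.9 pos [0.5123 0.1397 0.25  ] phi 1.690 tilt [-0.0007 -0.0001 -1.    ] j [ 0.0454  0.3184  1.4603 -0.      1.3635 -0.074 ] F [-0.2066  0.1855 -1.036 ] w 0.06977430192196271 0.0
shift [-0.1416 -0.0011  0.09  ] turn 0.0002562839258521965
time_s: 5.6
position: [0.5261, -0.0002, 0.1586]
ee_rot: [-0.001, 0.663, 0.748, -0.001]
force: [0.6, 0.2, -0.0]
width: 0.0581
grasp_force: 0.0
t 5.6 pos [ 0.5261 -0.0002  0.1586] phi 1.691 tilt [-0.0021  0.0005 -1.    ] j [-0.2233  0.393   1.6053 -0.      1.1455 -0.3433] F [ 0.5839  0.176  -0.0061] w 0.05805932670759729 0.0
shift [-0.0011  0.0019  0.0786] turn 0.0008200739239465626
```

View pics/c4.png

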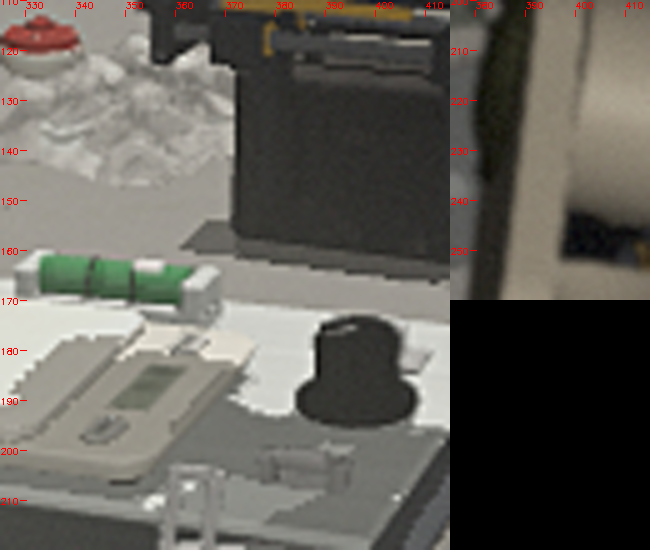

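```bash
python3 -m handwheel '[[[-0.001,0.002,0.03,0],[-0.001,0.002,0.06,0],[-0.001,0.002,0.08,0],[-0.001,0.002,0.08,0],[-0.001,0.002,0.08,0]]]' 0.058
python3 -m handwheel '[[[0,0,0,0],[0,0,0,0],[0,0,0,0],[0,0,0,0]]]' 0.03
python3 go.py
```

```text
time_s: 6.2
position: [0.5295, -0.0011, 0.0806]
ee_rot: [0.001, 0.663, 0.748, 0.001]
force: [0.4, -0.1, 1.5]
width: 0.058
grasp_force: 0.0
time_s: 6.6
position: [0.5262, -0.0011, 0.0787]
ee_rot: [-0.002, 0.663, 0.748, -0.002]
force: [-12.8, -2.2, 5.3]
width: 0.0354
grasp_force: 29.9
t 6.6 pos [ 0.5262 -0.0011  0.0787] phi 1.692 tilt [-0.0065 -0.0002 -1.    ] j [-0.2243  0.502   1.6783 -0.0019  0.9676 -0.3439] F [-12.8389  -2.2258   5.3442] w 0.03539052165967419 29.857830244582146
```

```bash
python3 -m handwheel '[[[0,-0.003,0.003,0],[0,-0.003,0.006,0],[0,-0.003,0.009,0],[0,-0.003,0.012,0],[0,-0.003,0.015,0],[0,-0.003,0.015,0]]]' 0.03
python3 go.py
```

```text
time_s: 7.2
position: [0.5241, -0.0015, 0.0639]
ee_rot: [-0.001, 0.663, 0.748, -0.001]
force: [-11.5, -3.3, 9.3]
width: 0.0354
grasp_force: 30.1
t 7.2 pos [ 0.5241 -0.0015  0.0639] phi 1.691 tilt [-0.0036 -0.0002 -1.    ] j [-0.2262  0.5199  1.6969 -0.0012  0.9283 -0.3459] F [-11.5134  -3.2732   9.324 ] w 0.03543712428226599 30.119201126508415
```

```bash
for i in 1; do python3 -m handwheel '[[[0,-0.002,0.001,0],[0,-0.003,0.002,0],[0,-0.003,0.002,0],[0,-0.003,0.002,0]]]' 0.03; done
python3 go.py
```

```text
time_s: 7.6
position: [0.5238, -0.0018, 0.0634]
ee_rot: [0.002, 0.663, 0.748, 0.001]
force: [-2.3, 0.6, 9.7]
width: 0.0355
grasp_force: 30.1
t 7.6 pos [ 0.5238 -0.0018  0.0634] phi 1.691 tilt [ 0.0041 -0.0006 -1.    ] j [-0.2276  0.5168  1.7039  0.0004  0.9168 -0.3479] F [-2.321   0.6484  9.7098] w 0.03554676616026962 30.095315761864185
```

```bash
python3 -m handwheel '[[[0,0,0.0015,0],[0,0,0.003,0],[0,0,0.003,0],[0,0,0.003,0]]]' 0.03
python3 go.py
python3 - <<'E'
from h import *
crops("pics/c5.png",(325,140,80,80),(400,150,40,60),6)
E
```

```text
time_s: 8.0
position: [0.5238, -0.002, 0.0616]
ee_rot: [0.002, 0.663, 0.748, 0.001]
force: [-8.0, 1.1, 23.3]
width: 0.0352
grasp_force: 30.1
t 8.0 pos [ 0.5238 -0.002   0.0616] phi 1.691 tilt [ 0.004  -0.0011 -1.    ] j [-0.2277  0.5197  1.7051 -0.0002  0.9127 -0.3479] F [-7.9528  1.05   23.2571] w 0.035157265837514516 30.06086552515626
```

View pics/c5.png

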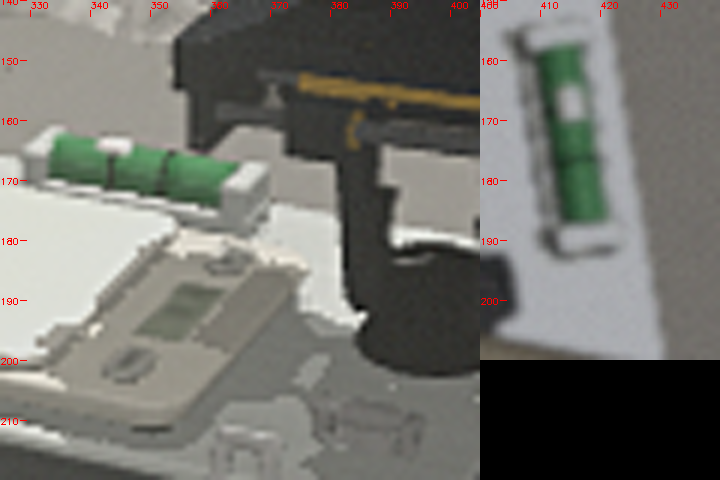

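```bash
python3 -m handwheel '[[[0,0.000,-0.001,0],[0,0,-0.001,0.1],[0,0,-0.001,0.2],[0,0,-0.001,0.3],[0,0,-0.001,0.4],[0,0,-0.001,0.4],[0,0,-0.001,0.4]]]' 0.03
python3 go.py
```

```text
time_s: 8.8
position: [0.5243, -0.0021, 0.0631]
ee_rot: [0.002, 0.799, 0.602, 0.002]
force: [-6.4, 0.9, 27.3]
width: 0.0351
grasp_force: 30.0
t 8.8 pos [ 0.5243 -0.0021  0.0631] phi 1.291 tilt [ 0.0055 -0.0013 -1.    ] j [-0.2276  0.5176  1.7036 -0.      0.9147  0.0523] F [-6.3959  0.9333 27.2747] w 0.035106037359627904 29.954733084887266
```

```bash
python3 -m handwheel '[[[0,0,-0.0015,0.1],[0,0,-0.0025,0.2],[0,0,-0.003,0.3],[0,0,-0.0035,0.4],[0,0,-0.0035,0.4],[0,0,-0.0035,0.4]]]' 0.03
python3 go.py
```

```text
time_s: 9.4
position: [0.5248, -0.0021, 0.066]
ee_rot: [0.002, 0.903, 0.431, 0.003]
force: [0.7, 0.6, 18.1]
width: 0.0353
grasp_force: 29.9
t 9.4 pos [ 0.5248 -0.0021  0.066 ] phi 0.890 tilt [ 0.0067 -0.001  -1.    ] j [-0.2276  0.5133  1.7011  0.0007  0.9204  0.4523] F [ 0.6615  0.5944 18.1097] w 0.03526022151943073 29.928478840738535
```

Ease the push slightly, let it settle 2 s, and look.

```bash
python3 -m handwheel '[[[0,0,-0.0005,0],[0,0,-0.0005,0],[0,0,-0.0005,0],[0,0,-0.0005,0],[0,0,-0.0005,0],[0,0,-0.0005,0],[0,0,-0.0005,0],[0,0,-0.0005,0]]]'  0.03 | tail -4
python3 -m handwheel '[[[0,0,0,0],[0,0,0,0],[0,0,0,0],[0,0,0,0],[0,0,0,0],[0,0,0,0],[0,0,0,0],[0,0,0,0]]]'  0.03 | tail -4
python3 - <<'E'
from h import *
crops("pics/c6.png",(325,150,45,45),(395,145,35,50),9)
E
python3 go.py
```

```text
ee_rot: [0.002, 0.903, 0.431, 0.003]
force: [0.7, 2.2, 14.7]
width: 0.0352
grasp_force: 29.9
ee_rot: [0.002, 0.903, 0.431, 0.003]
force: [2.1, 0.3, 15.7]
width: 0.0353
grasp_force: 29.9
t 11.1 pos [ 0.5248 -0.002   0.0663] phi 0.891 tilt [ 0.0066 -0.0009 -1.    ] j [-0.2276  0.5129  1.7009  0.0008  0.9211  0.4522] F [ 1.6763  0.7531 14.9276] w 0.035317625403121354 29.928824035450816
```

View pics/c6.png

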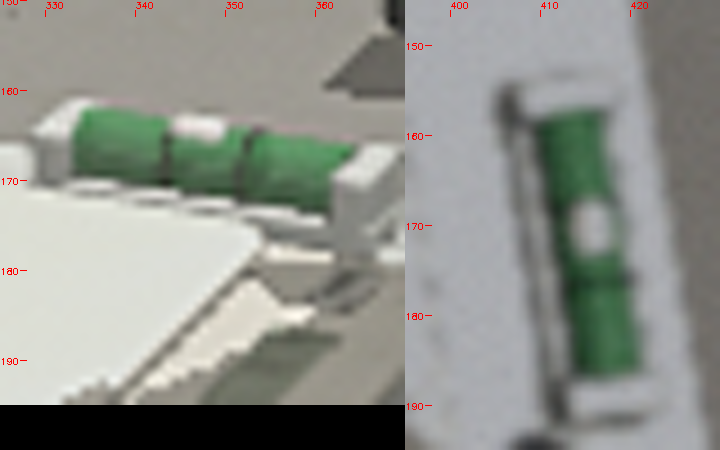

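```bash
python3 -m handwheel '[[[0,0,-0.0005,0.1],[0,0,-0.001,0.2],[0,0,-0.0013,0.25],[0,0,-0.0013,0.25],[0,0,-0.0013,0.25],[0,0,-0.0013,0.25],[0,0,-0.0013,0.25],[0,0,-0.0013,0.25]]]'  0.03 | tail -4
python3 -m handwheel '[[[0,0,0,0],[0,0,0,0],[0,0,0,0],[0,0,0,0],[0,0,0,0],[0,0,0,0],[0,0,0,0],[0,0,0,0]]]'  0.03 | tail -4
python3 -m handwheel '[[[0,0,0,0],[0,0,0,0],[0,0,0,0],[0,0,0,0],[0,0,0,0],[0,0,0,0],[0,0,0,0],[0,0,0,0]]]'  0.03 | tail -4
python3 - <<'E'
from h import *
crops("pics/c7.png",(330,153,35,25),(402,153,25,38),14)
E
python3 go.py
```

```text
ee_rot: [0.002, 0.949, 0.315, 0.003]
force: [3.5, 0.5, 14.1]
width: 0.035
grasp_force: 29.9
ee_rot: [0.002, 0.949, 0.315, 0.003]
force: [3.4, 0.2, 14.4]
width: 0.0354
grasp_force: 29.9
ee_rot: [0.002, 0.949, 0.315, 0.003]
force: [3.4, -0.1, 14.2]
width: 0.0353
grasp_force: 29.9
t 13.6 pos [ 0.5252 -0.0021  0.0676] phi 0.640 tilt [ 0.0075 -0.0009 -1.    ] j [-0.2276  0.511   1.6997  0.001   0.9234  0.7022] F [ 3.4413  1.0122 13.7973] w 0.035325033090085896 29.937460217624903
```

View pics/c7.png

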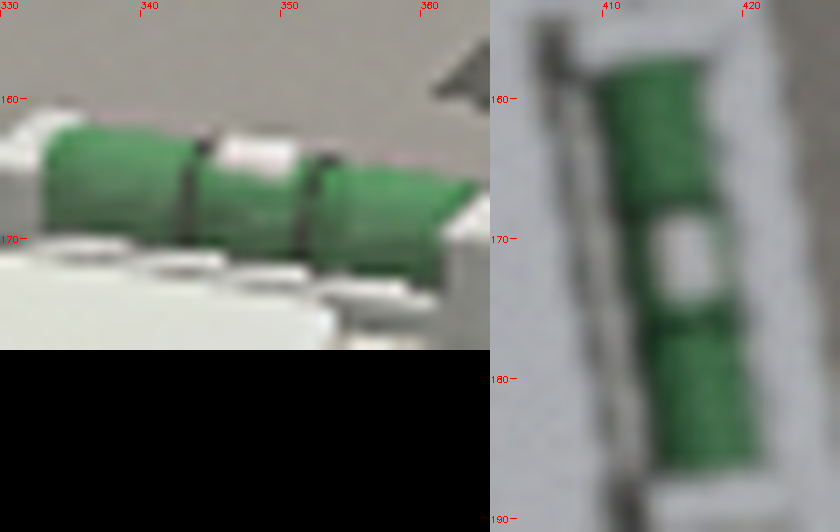

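```bash
python3 -c "
from rig import workorder
print(workorder.close_job())"
```

```text
the job is handed in; nothing more can be done
None
```

I handed the job in at about 13.6 s. The hasp is folded back to the left, the wheel is held pressed down at about 14 N, and the bubble looks centred between its lines in both views. The hand-in returned no verdict.

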